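# Mount the glass wheel on the kaleidoscope stand and start its nut

### The job

Slip the glass wheel, hub up, down over the upright stud of the teak stand until it lies flat on the teak, then set the brass flange nut on the stud, flange down, and back it off (anticlockwise from above) until its thread drops in. Then turn it clockwise until it stops, so that it keeps the wheel on, let go, and leave the tube, the dish with its beads and the eyepiece where they are.

Things in the scene. Friction and masses are not known exactly. Their poses are not given: they have to be found in the camera images.
- stud_foot (a point): Foot of the upright stud: the point on its axis in the top face of the fixed teak stand base (104 x 104 x 22 mm, top 52 mm above the bench, on a fixed 420 mm wide, 30 mm high turntable that does not turn). z is up. The steel stud is 26 mm in diameter and rises 49.5 mm from here.
- thread_top (a point): Point on the stud's axis 42.5 mm above stud_foot, level with the flat tops of its three thread starts (120 degrees apart, each with a 2.5 mm stop nib at its clockwise end); a smooth 16 mm pilot tip goes on 7 mm higher. Where the starts lie round the axis differs each time and is not given by this frame. The gaps between starts are 8 mm deep.
- nut_mid (a point): Loose brass hex flange nut, lying flange down: 44 mm across flats, 30 mm high, with a round flange 52 mm wide and 4 mm thick at the bottom, 30 mm bore, 0.18 to 0.28 kg. The point is on its axis, 15 mm above its underside; z is up; flats face along x and every 60 degrees. Heights above stud_foot: 49.5 mm on the thread starts (52 on the nibs), 41.5 dropped in, 36.5 fully home.
- nut_lugs (a point): Point on the nut's axis 8 mm above its underside, level with the lower edge of its three inner thread lugs. Backing off (anticlockwise) at most 76 degrees, lightly pressed, brings the lugs to the gaps (44 degrees wide, walled at the far end); on top, the nibs block clockwise turning. Once dropped in, 55 to 99 degrees clockwise draws the nut 5 mm down to a hard stop.
- wheel_mid (a point): Loose glass wheel, lying hub up: a disc 88 mm wide and 6 mm thick with a brass rim, and a round brass hub 42 mm in diameter that reaches 20 mm above the underside, with a 31 mm through bore; 0.13 to 0.2 kg. The point is on its axis, 10 mm above its underside; z is up. Grip it by the hub.
- tube_mid (a point): Bystander: silver brass tube 130 mm long, 30 mm in diameter, on a wooden rest; the point is its middle, 27 mm above the turntable, x along the tube.
- dish_mid (a point): Bystander: round tin dish, 66 mm wide and 16 mm high, with three violet glass beads; the point is its centre, half-way up.
- eyepiece_mid (a point): Bystander: pale jade eyepiece, a ring 36 mm wide and 14 mm high; the point is its centre, half-way up.
- bead0_center (a point): Bystander: violet glass bead, 16 mm, in the dish; the point is its centre.
- bead1_center (a point): Bystander: as bead0_center, another bead.
- bead2_center (a point): Bystander: as bead0_center, another bead.
Mind the look-alikes: they are no part of the job. Leave any blue or green look-alike of the part that bears wheel_mid alone.

How it is judged:
By the outcome, as a careful person would: the job done as asked, in the order asked, and still so for the second after the job is handed in, with the robot touching nothing.
It also fails if it takes over 59 s, if anything falls off the work surface, if the arm or the gripper's body presses on something with over 40 N, if the wrist force passes 120 N, or if a joint passes its speed limit or range.

### The arm

A 6-joint arm with a two-finger parallel gripper is mounted at the origin on the work surface. World frame = base frame: x ahead of the robot, y to its left, z up, the work surface at z = 0. Lengths are in m, angles in degrees, forces in N, time in s.
With the tool pointing down it reaches from about 0.325 to 0.85 m from the base axis. Payload 15.5 kg.
Tool frame: the origin (TCP) lies midway between the tips of the shut fingers; the grasp point (between the pads) lies 19 mm behind it; y points along the fingers, x is the direction in which the jaws open and shut, and the axes are right-handed (so a half turn about y gives the same grasp; the last joint's range is limited). The gripper opens to 91 mm and grips with 3 to 60 N. Pads are 32 mm wide; open, the fingers measure 118 mm over their backs; the gripper's body (76 mm by 178 mm) begins 60 mm behind the grasp point.
Start: joints at [70.846, 28.281, 77.091, -0, 74.628, -5.472], TCP at [0.148, 0.607, 0.214] pointing down, gripper open.
Joint ranges: [-166.48, 166.48], [-47.26, 123.95], [12.59, 153.08], [-70.14, 250.14], [6.76, 159.57], [-176.63, 176.63]. Speed limits (degrees/s): [108.29, 108.29, 147.25, 172.46, 172.46, 172.46].

### API

Orientations are given as a 3x3 rotation matrix whose columns are the frame's x, y, z axes.
In Python, from bench import ctrl gives the robot as it stands. The module is installed in compiled form; this text tells all that it offers. Calls block until the motion is done:
- ctrl.goto(position, orientation): joint-space move of the TCP to a pose.
- ctrl.move_l(position, vel=0.15, ori=None, contact_N=None): straight line of the TCP; ori=None keeps the orientation; vel is the mean speed in m/s. With contact_N (N) it stops when the force on the tool has changed by that much, and returns True; else False.
- ctrl.movej(angles): joint-space move.
- ctrl.command_gripper(opening): opening from 0.0 (shut) to 1.0 (fully open); the grip force is fixed at half the most; returns when the fingers have stopped.
- ctrl.sleep(seconds).
- ctrl.ik(position, orientation): joint angles nearest the present ones, or None.
- ctrl.read_camera(name): name is "scene" or "top" or "wrist"; returns the picture (384x512x3 uint8, blue, green, red); there is no depth.
- ctrl.camera_params(name): a dict with "fx", "fy", "cx", "cy" (pixels), "D" ([k1, k2, p1, p2, k3] as OpenCV has them; the pictures are not rectified), "pose" (4x4, takes a point from camera to world coordinates); the wrist camera has in their place "T_tool_cam" (4x4, takes a point from camera to tool coordinates, whose origin is the TCP and whose axes are the tool frame's). Camera axes: x right, y up, looking along -z (the intrinsics and any distortion apply to the point x, -y, -z); pixel columns grow to the right and rows downward; lengths in m; the calibration is good to about 2 mm. A picture is of the moment at which its call begins: read the wrist's pose just before it. camera_params takes no time and is no camera call.
A pose or a line that the arm cannot do raises ctrl.MotionError and nothing moves.
- ctrl.sign_off(): hands the job in, once; it reports no verdict.
Readings, each from a call of its own:
- ctrl.current_t(): time.
- ctrl.current_q(): joint angles.
- ctrl.current_dq(): joint speeds.
- ctrl.current_effort(): joint torques, N m.
- ctrl.current_tool_pos(): TCP position.
- ctrl.current_eef_rot(): TCP orientation.
- ctrl.current_contact_force(): force on the tool from outside, world axes, zero at the start.
- ctrl.current_wrist_torque(): the same for the moment, N m.
- ctrl.current_grip_width(): opening from 0.0 (shut) to 1.0 (fully open).
Only numpy, scipy, OpenCV 4.12 (cv2) and the standard library are available. Lean on these libraries where they do the work, as an engineer would, in place of code of your own. Each camera call takes 0.05 s, during which the arm holds its last target.

## Working session

There is one attempt and no reset: what is moved stays moved. The work goes in short steps, each a Python script; the robot and the scene stay as the last script left them, time stands still between calls to the robot, and variables do not carry over. Pictures are saved under pics/ and viewed, and the job is handed in when it is done.

```bash
mkdir -p pics
python3 - <<'E'
from bench import ctrl
import cv2,numpy as np
for n in ["scene","top","wrist"]:
    im=ctrl.read_camera(n); cv2.imwrite(f"pics/{n}0.png",im)
    p=ctrl.camera_params(n); print(n,{k:np.round(np.array(v),4).tolist() for k,v in p.items()})
print(ctrl.current_t(),ctrl.current_tool_pos(),np.round(ctrl.current_eef_rot(),3).tolist(),ctrl.current_contact_force())
E
```

```text
scene {'fx': 387.085, 'fy': 387.085, 'cx': 250.7749, 'cy': 193.4927, 'D': [0.0039, 0.0, 0.0, 0.0, 0.0], 'pose': [[0.3978, -0.5753, 0.7147, 1.2415], [0.9175, 0.2459, -0.3127, -0.148], [0.0042, 0.7801, 0.6256, 0.6254], [0.0, 0.0, 0.0, 1.0]]}
top {'fx': 456.7858, 'fy': 456.7858, 'cx': 254.2815, 'cy': 194.4303, 'D': [-0.1252, 0.0, 0.0, 0.0, 0.0], 'pose': [[-0.019, 0.9899, -0.1408, 0.4607], [-0.9997, -0.0166, 0.0179, 0.1133], [0.0153, 0.1411, 0.9899, 1.0204], [0.0, 0.0, 0.0, 1.0]]}
wrist {'fx': 310.6261, 'fy': 310.6261, 'cx': 255.0911, 'cy': 193.3247, 'D': [0.023, 0.0, 0.0, 0.0, 0.0], 'T_tool_cam': [[1.0, 0.0005, 0.0006, 0.0005], [0.0005, 0.2397, -0.9708, -0.1712], [-0.0006, 0.9708, 0.2397, 0.0674], [0.0, 0.0, 0.0, 1.0]]}
0.15 [0.14775371 0.60699716 0.21348096] [[0.237, -0.0, -0.972], [0.972, -0.001, 0.237], [-0.001, -1.0, 0.0]] [0.93504181 0.46082114 0.29103295]
```

View pics/scene0.png

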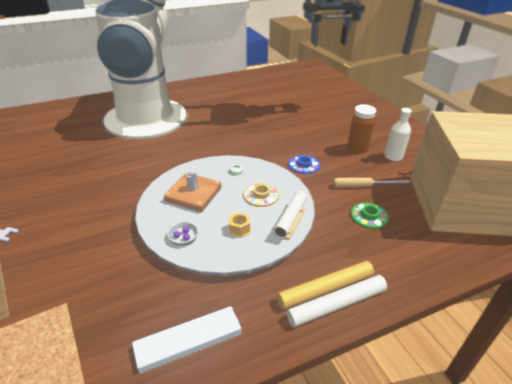

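View pics/top0.png

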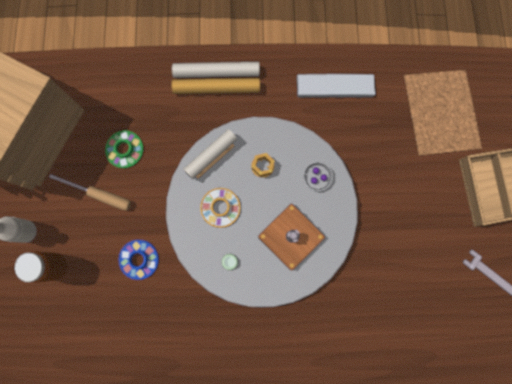

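View pics/wrist0.png

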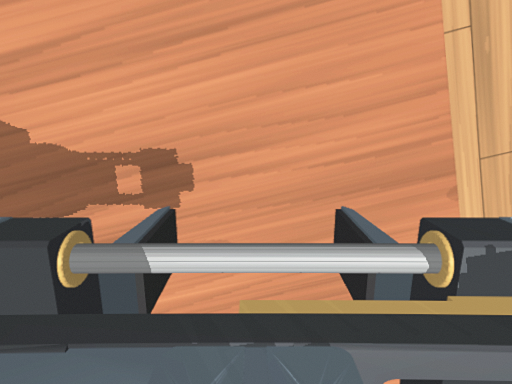

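```bash
cat > h.py <<'E'
from bench import ctrl
import cv2,numpy as np
def ray(p,uv,pose):
    K=np.array([[p['fx'],0,p['cx']],[0,p['fy'],p['cy']],[0,0,1.]])
    n=cv2.undistortPoints(np.array([[uv]],float),K,np.array(p['D'],float))[0,0]
    d=np.array([n[0],-n[1],-1.]); return pose[:3,3],pose[:3,:3]@d
def onplane(p,uv,z,pose=None):
    o,d=ray(p,uv,p['pose'] if pose is None else pose); return o+d*(z-o[2])/d[2]
def wpose():
    T=np.eye(4);T[:3,:3]=ctrl.current_eef_rot();T[:3,3]=ctrl.current_tool_pos()
    return T@np.array(ctrl.camera_params('wrist')['T_tool_cam'])
def proj(p,X,pose):
    c=np.linalg.inv(pose)@np.append(X,1); 
    K=np.array([[p['fx'],0,p['cx']],[0,p['fy'],p['cy']],[0,0,1.]])
    return cv2.projectPoints(np.array([[c[0],-c[1],-c[2]]]),np.zeros(3),np.zeros(3),K,np.array(p['D'],float))[0][0,0]
def R(a):  # tool down, jaw axis at angle a deg from +x
    a=np.radians(a);x=np.array([np.cos(a),np.sin(a),0]);y=np.array([0,0,-1.]);return np.column_stack([x,y,np.cross(x,y)])
E
python3 - <<'E'
from h import *
im=cv2.imread('pics/top0.png');p=ctrl.camera_params('top');p['pose']=np.array(p['pose'])
for n,uv,z in [('wheel',(221,207),.05),('nut',(263,165),.06),('stud',(293,237),.1),('tube',(211,154),.057),('dish',(319,177),.038),('eye',(230,262),.037),('centre',(262,210),.03)]:
    print(n,np.round(onplane(p,uv,z),4))
c=im[120:290,150:350];cv2.imwrite('pics/topc.png',cv2.resize(c,None,fx=3.5,fy=3.5,interpolation=cv2.INTER_CUBIC))
im=cv2.imread('pics/scene0.png')
c=im[150:260,130:320];cv2.imwrite('pics/scenec.png',cv2.resize(c,None,fx=4,fy=4,interpolation=cv2.INTER_CUBIC))
E
```

```text
wheel [0.5728 0.1674 0.05  ]
nut [0.6607 0.076  0.06  ]
stud [0.5036 0.0203 0.1   ]
tube [0.6874 0.1877 0.057 ]
dish [ 0.6367 -0.0473  0.038 ]
eye [0.4557 0.1501 0.037 ]
centre [0.567  0.0792 0.03  ]
```

View pics/topc.png

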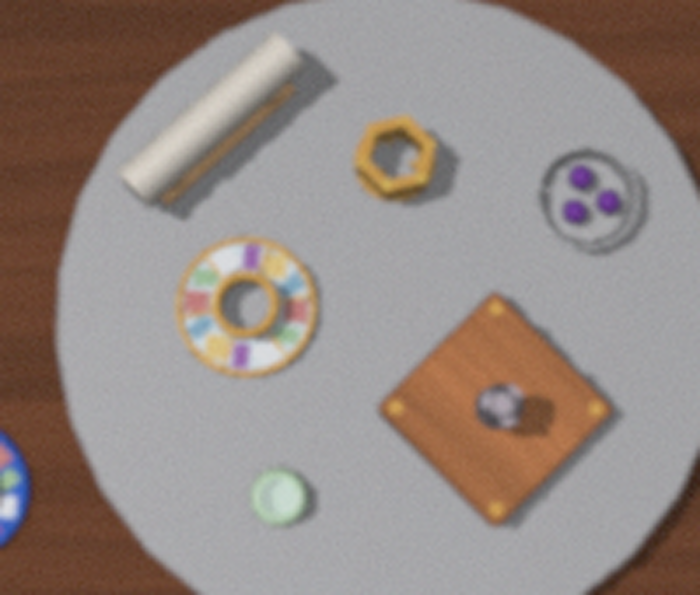

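View pics/scenec.png

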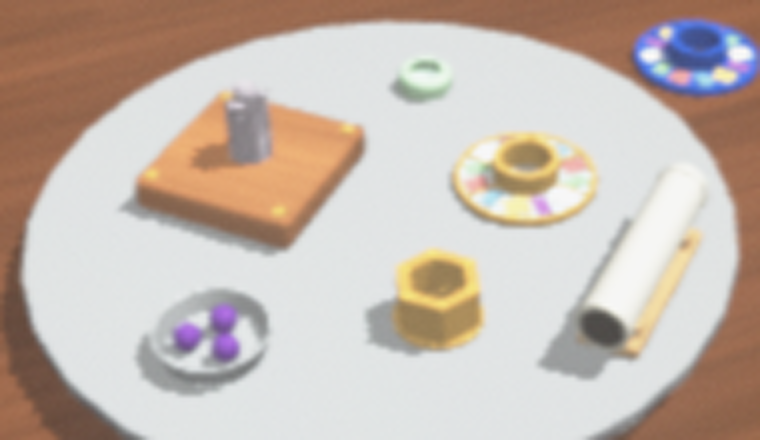

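Run:
```python
from h import *
print(ctrl.ik([.52,.09,.28],R(-90)),ctrl.ik([.52,.09,.28],R(90)))
ctrl.goto([.52,.09,.28],R(-90))
print(ctrl.current_t(),ctrl.current_tool_pos(),ctrl.current_q())
T=wpose(); np.save('T1.npy',T)
im=ctrl.read_camera('wrist');cv2.imwrite('pics/w1.png',im)
```

```text
[ 3.33469081e+00  1.68330859e+01  8.51541539e+01 -2.54444375e-14
  7.80127602e+01  9.33346908e+01] [ 3.33469081e+00  1.68330859e+01  8.51541539e+01 -2.54444375e-14
  7.80127602e+01 -8.66653092e+01]
2.4333 [0.51991174 0.09058709 0.27993361] [3.39487153e+00 1.68404204e+01 8.51540343e+01 6.72642189e-03
 7.80119743e+01 9.33070582e+01]
```

View pics/w1.png

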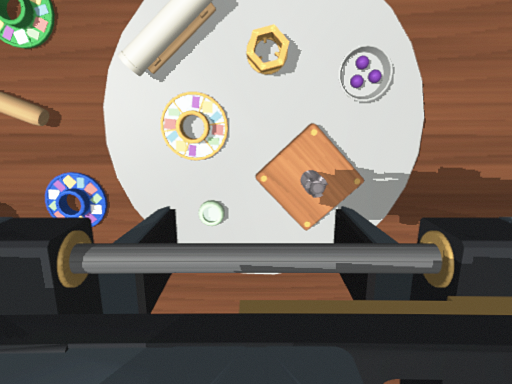

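Run:
```python
from h import *
im=cv2.imread('pics/w1.png')
a=cv2.resize(im[85:165,155:235],None,fx=4.8,fy=4.8,interpolation=cv2.INTER_CUBIC)
b=cv2.resize(im[10:90,230:310],None,fx=4.8,fy=4.8,interpolation=cv2.INTER_CUBIC)
cv2.imwrite('pics/w1a.png',np.hstack([a,b]))
cv2.imwrite('pics/w1b.png',cv2.resize(im[115:240,250:370],None,fx=4.7,fy=4.7,interpolation=cv2.INTER_CUBIC))
```

```text
(no output)
```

View pics/w1a.png

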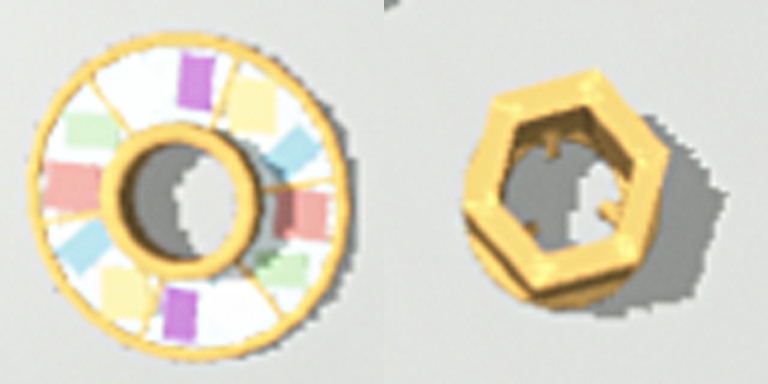

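View pics/w1b.png

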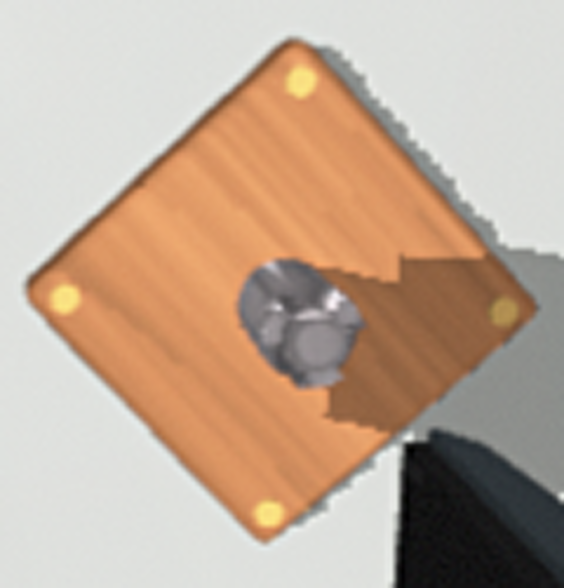

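Run:
```python
from h import *
im=cv2.imread('pics/w1.png');p=ctrl.camera_params('wrist');T=np.load('T1.npy')
hsv=cv2.cvtColor(im,cv2.COLOR_BGR2HSV)
P=lambda uv,z:onplane(p,uv,z,T)
br=cv2.inRange(hsv,(12,90,120),(30,255,255)); 
m=np.zeros_like(br);m[85:165,155:235]=br[85:165,155:235]
cs,h=cv2.findContours(m,cv2.RETR_CCOMP,cv2.CHAIN_APPROX_NONE)
for c,hh in zip(cs,h[0]):
    if len(c)>40:
        e=cv2.fitEllipse(c);print('wheel',len(c),hh[3],np.round(e[0],2),np.round(e[1],2),P(e[0],.036).round(4),P(e[0],.05).round(4), 'dia@50',np.array(e[1])/p['fx']*1000*abs(T[2,3]-.05))
# nut
m=np.zeros_like(br);m[10:90,230:310]=br[10:90,230:310]
V=hsv[...,2];print('V',[V[int(10+y/4.8),int(230+x/4.8)] for x,y in [(105,150),(250,160),(200,90),(60,250),(170,120)]])
mt=cv2.bitwise_and(m,cv2.inRange(V,225,255));cv2.imwrite('pics/nutm.png',cv2.resize(np.hstack([m,mt]),None,fx=1,fy=1)[:, :])
vis=np.hstack([m[10:90,230:310],mt[10:90,230:310]]);cv2.imwrite('pics/nutm.png',cv2.resize(vis,None,fx=4.8,fy=4.8,interpolation=0))
# hand corners of hex top (crop)
C=[(596-384,70),(668-384,152),(635-384,262),(537-384,290),(466-384,203),(497-384,103)]
W=np.array([P((230+x/4.8-.4,10+y/4.8-.4),.06) for x,y in C]);print(W.round(4),'mean',W.mean(0),'radius',np.linalg.norm(W-W.mean(0),axis=1).round(4))
d=W-W.mean(0);print('corner ang',np.degrees(np.arctan2(d[:,1],d[:,0])).round(1)%60)
# screws
ms=np.zeros_like(br);ms[115:240,250:370]=cv2.inRange(hsv,(20,100,100),(32,255,255))[115:240,250:370]
n,l,s,ce=cv2.connectedComponentsWithStats(ms);S=[]
for i in range(1,n):
    if s[i,4]>8: w=P(ce[i],.0525);S.append(w);print('screw',ce[i].round(1),s[i,4],w.round(4))
print(np.mean(S,0))
C=[(293,40),(538,305),(266,540),(28,288)]
W=np.array([P((250+x/4.7-.4,115+y/4.7-.4),.052) for x,y in C]);print(W.round(4),W.mean(0))
print('tip',P((250+316/4.7-.4,115+343/4.7-.4),.1015))
print('T',T[:3,3])
```

```text
wheel 145 -1 [193.23 127.13] [31.69 41.93] [0.5736 0.1717 0.036 ] [0.574 0.169 0.05 ] dia@50 [40.91796615 54.14355686]
wheel 72 1 [192.06 126.55] [24.6  26.12] [0.5743 0.1732 0.036 ] [0.5747 0.1704 0.05  ] dia@50 [31.77112483 33.73435002]
wheel 190 -1 [193.94 125.51] [64.83 68.47] [0.5756 0.1707 0.036 ] [0.576 0.168 0.05 ] dia@50 [83.71865104 88.41916241]
wheel 196 7 [193.55 125.42] [61.86 65.05] [0.5757 0.1712 0.036 ] [0.5761 0.1685 0.05  ] dia@50 [79.87914773 83.99870821]
V [np.uint8(248), np.uint8(236), np.uint8(251), np.uint8(228), np.uint8(101)]
[[0.6886 0.0699 0.06  ]
 [0.6709 0.0523 0.06  ]
 [0.6464 0.0596 0.06  ]
 [0.6401 0.0835 0.06  ]
 [0.6596 0.1008 0.06  ]
 [0.6815 0.0933 0.06  ]] mean [0.66451425 0.07657738 0.06      ] radius [0.025  0.0251 0.0248 0.0254 0.0247 0.0238]
corner ang [44.4 44.7 43.1 44.1 41.3 44.6]
screw [313.6 132. ] 30 [0.5682 0.0174 0.0525]
screw [263.5 178. ] 26 [0.5093 0.08   0.0525]
screw [306.9 223.9] 22 [0.4462 0.0208 0.0525]
[0.50788606 0.03937366 0.0525    ]
[[ 0.5791  0.0199  0.052 ]
 [ 0.5073 -0.0513  0.052 ]
 [ 0.438   0.0213  0.052 ]
 [ 0.512   0.0903  0.052 ]] [0.5090966  0.02005074 0.052     ]
tip [0.50760411 0.01978481 0.1015    ]
T [0.58649046 0.09122209 0.45110999]
```

View pics/nutm.png

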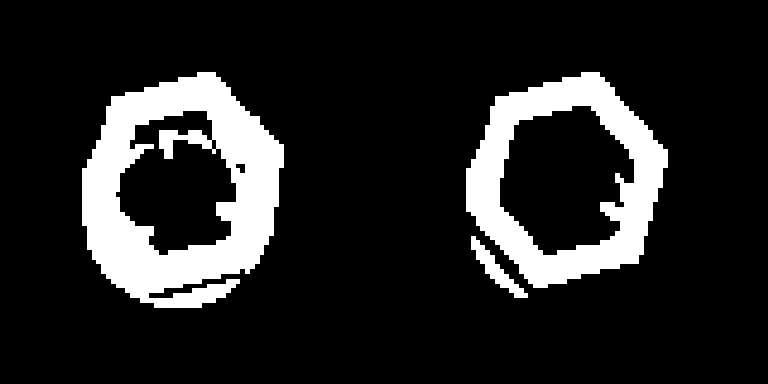

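Run:
```python
from h import *
for n,xyz in [('stud',[.449,.020,.2015]),('wheel',[.5157,.171,.15])]:
    ctrl.goto(xyz,R(-90))
    ctrl.sleep(.15)
    T=wpose(); np.save(f'T2{n}.npy',T)
    cv2.imwrite(f'pics/w2{n}.png',ctrl.read_camera('wrist'))
    print(ctrl.current_t(),ctrl.current_tool_pos())
a=cv2.imread('pics/w2stud.png');b=cv2.imread('pics/w2wheel.png')
cv2.imwrite('pics/w2.png',np.hstack([cv2.resize(a[50:250,155:355],(400,400),interpolation=2),cv2.resize(b[50:250,155:355],(400,400),interpolation=2)]))
```

```text
3.2583 [0.45003334 0.02040995 0.20202868]
4.1833 [0.51583629 0.17016786 0.15052269]
```

View pics/w2.png

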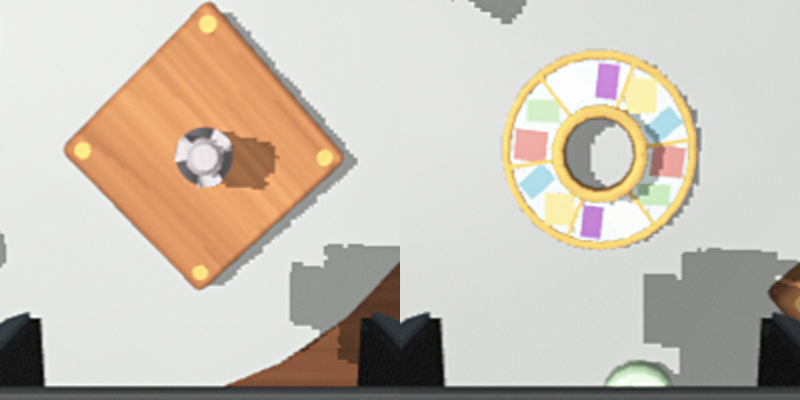

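Run:
```python
from h import *
p=ctrl.camera_params('wrist')
im=cv2.imread('pics/w2wheel.png');T=np.load('T2wheel.npy');hsv=cv2.cvtColor(im,cv2.COLOR_BGR2HSV)
P=lambda uv,z:onplane(p,uv,z,T)
br=cv2.inRange(hsv,(12,90,120),(30,255,255));m=np.zeros_like(br);m[70:180,200:310]=br[70:180,200:310]
cs,h=cv2.findContours(m,cv2.RETR_CCOMP,cv2.CHAIN_APPROX_NONE)
for c,hh in zip(cs,h[0]):
    if len(c)>60:
        e=cv2.fitEllipse(c);print('wheel',len(c),hh[3],np.round(e[0],2),np.round(e[1],2),P(e[0],.036).round(4),P(e[0],.05).round(4), 'dia@36/50',(np.array(e[1])/p['fx']*1000*abs(T[2,3]-.036)).round(1),(np.array(e[1])/p['fx']*1000*abs(T[2,3]-.05)).round(1))
im=cv2.imread('pics/w2stud.png');T=np.load('T2stud.npy');hsv=cv2.cvtColor(im,cv2.COLOR_BGR2HSV)
ms=cv2.inRange(hsv,(20,80,150),(35,255,255));m=np.zeros_like(ms);m[45:200,180:330]=ms[45:200,180:330]
n,l,s,ce=cv2.connectedComponentsWithStats(m);S=[]
for i in range(1,n):
    if s[i,4]>15: w=P(ce[i],.0525);S.append(w);print('screw',ce[i].round(1),s[i,4],w.round(4))
print(np.mean(S,0))
g=cv2.inRange(hsv,(0,0,0),(179,70,255));m=np.zeros_like(g);m[105:150,235:280]=g[105:150,235:280]
c=max(cv2.findContours(m,0,1)[0],key=cv2.contourArea);e=cv2.fitEllipse(c);print('stud sil',e, P(e[0],.0945))
a=im[100:155,230:285];cv2.imwrite('pics/studc.png',cv2.resize(a,None,fx=10,fy=10,interpolation=2))
```

```text
wheel 277 -1 [254.47 124.45] [95.74 98.51] [0.576  0.1711 0.036 ] [0.5763 0.171  0.05  ] dia@36/50 [88.1 90.6] [83.8 86.2]
wheel 98 0 [259.35 159.6 ] [23.26 41.58] [0.5444 0.1666 0.036 ] [0.5463 0.1668 0.05  ] dia@36/50 [21.4 38.3] [20.3 36.4]
wheel 97 0 [228.09 147.09] [23.76 41.83] [0.5559 0.1952 0.036 ] [0.5572 0.194  0.05  ] dia@36/50 [21.9 38.5] [20.8 36.6]
wheel 100 0 [285.46 138.71] [23.52 42.75] [0.5633 0.143  0.036 ] [0.5643 0.1443 0.05  ] dia@36/50 [21.6 39.3] [20.6 37.4]
wheel 103 0 [254.03 126.36] [35.8  36.93] [0.5743 0.1715 0.036 ] [0.5747 0.1714 0.05  ] dia@36/50 [32.9 34. ] [31.3 32.3]
wheel 103 0 [222.8  113.17] [25.28 43.88] [0.5858 0.1992 0.036 ] [0.5856 0.1978 0.05  ] dia@36/50 [23.3 40.4] [22.1 38.4]
wheel 106 0 [281.07 104.49] [25.46 43.73] [0.5931 0.1475 0.036 ] [0.5926 0.1487 0.05  ] dia@36/50 [23.4 40.2] [22.3 38.3]
wheel 106 0 [249.24  91.44] [26.84 43.4 ] [0.6041 0.1756 0.036 ] [0.6031 0.1753 0.05  ] dia@36/50 [24.7 39.9] [23.5 38. ]
screw [258.4  61.5] 59 [0.5686 0.0177 0.0525]
screw [195.9 124.8] 49 [0.5094 0.0804 0.0525]
screw [316.9 128.5] 48 [ 0.5057 -0.0416  0.0525]
screw [254.7 186. ] 42 [0.4463 0.0212 0.0525]
[0.50752329 0.01942242 0.0525    ]
stud sil ((256.7029724121094, 127.82719421386719), (27.970739364624023, 28.89331817626953), 1.967830777168274) [0.50775864 0.01942964 0.0945    ]
```

View pics/studc.png

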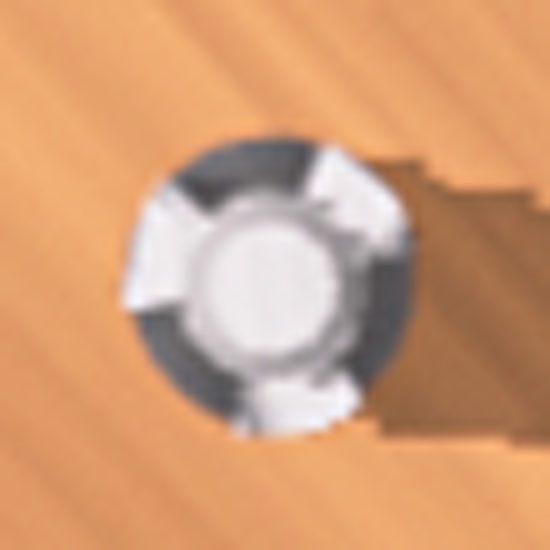

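Run:
```python
from h import *
w=np.array([.5753,.1712])
ctrl.goto([*w,.12],R(-90))
ctrl.command_gripper(.68)
ctrl.move_l([*w,.038],vel=.12)
print(ctrl.current_tool_pos(),ctrl.current_contact_force())
ctrl.command_gripper(.3)
print('w',ctrl.current_grip_width()*91,ctrl.current_tool_pos(),ctrl.current_contact_force())
ctrl.move_l([*w,.15],vel=.15)
print('w',ctrl.current_grip_width()*91,ctrl.current_contact_force())
ctrl.sleep(.1)
T=wpose();np.save('T3.npy',T);cv2.imwrite('pics/w3.png',ctrl.read_camera('wrist'))
print(ctrl.current_tool_pos(),ctrl.current_t())
```

```text
[0.57569492 0.17130028 0.03853084] [1.060555   0.19566939 0.19762864]
w 40.98014096645365 [0.57559189 0.17126205 0.03849648] [-1.21225223 -0.61378342  6.9930229 ]
w 40.90024149141396 [-0.29037106 -0.14176262 -1.69364435]
[0.57475252 0.1711097  0.14895661] 7.525
```

View pics/w3.png

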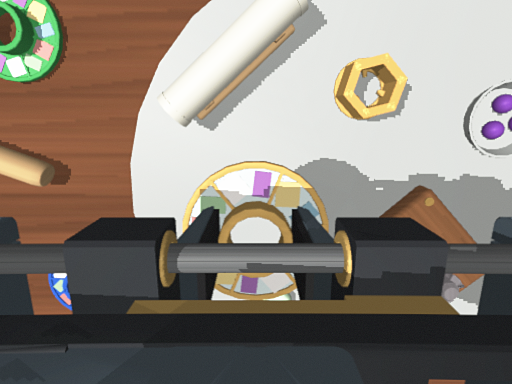

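Run:
```python
from h import *
p=ctrl.camera_params('wrist');im=cv2.imread('pics/w3.png');T=np.load('T3.npy')
Tt=T@np.linalg.inv(np.array(p['T_tool_cam']));tcp=Tt[:3,3];print(tcp)
hsv=cv2.cvtColor(im,cv2.COLOR_BGR2HSV);br=cv2.inRange(hsv,(12,90,100),(30,255,255))
# outer rim points: first brass from top per column
pts=[]
for u in range(186,326):
    r=np.where(br[158:235,u])[0]
    if len(r): pts.append((u,158+r[0]))
pts=np.array(pts,float)
W=np.array([onplane(p,q,tcp[2]-.0045,T)[:2] for q in pts])
def fit(W):
    A=np.c_[2*W,np.ones(len(W))];s=np.linalg.lstsq(A,(W**2).sum(1),rcond=None)[0];r=np.sqrt(s[2]+s[0]**2+s[1]**2);return s[:2],r
for k in range(4):
    c,r=fit(W);res=np.linalg.norm(W-c,axis=1)-r;W=W[abs(res)<max(.0008,2*res.std())]
print(c,r,len(W),res.std(),'off from tcp',(c-tcp[:2])*1000)
# known radius 44
from scipy.optimize import least_squares
f=least_squares(lambda x:np.linalg.norm(W-x,axis=1)-.044,c);print(f.x,'off',(f.x-tcp[:2])*1000)
# hub top outer
```

```text
[0.57463123 0.17105818 0.14885978]
[0.57326388 0.17153695] 0.04352866839784226 140 0.0001945390781364442 off from tcp [-1.36735152  0.47877022]
[0.57271651 0.17154315] off [-1.9147204   0.48497659]
```

Run:
```python
from h import *
x=[.5085,.0190]
ctrl.goto([*x,.135],R(-90))
ctrl.move_l([*x,.116],vel=.1)
ctrl.sleep(.15)
T=wpose();np.save('T4.npy',T);im=ctrl.read_camera('wrist');cv2.imwrite('pics/w4.png',im)
cv2.imwrite('pics/w4c.png',cv2.resize(im[150:310,175:335],None,fx=3.7,fy=3.7,interpolation=2))
print(ctrl.current_tool_pos(),ctrl.current_t())
p=ctrl.camera_params('wrist')
print('tip true',proj(p,[.5077,.0194,.1015],T), 'side',[proj(p,[.5077,.0194+s*.008,.1015],T) for s in(-1,1)])
```

```text
[0.50887797 0.01922055 0.11644363] 8.775
tip true [255.66843275 227.27952042] side [array([268.29251646, 227.27654039]), array([243.04380492, 227.28508283])]
```

View pics/w4c.png

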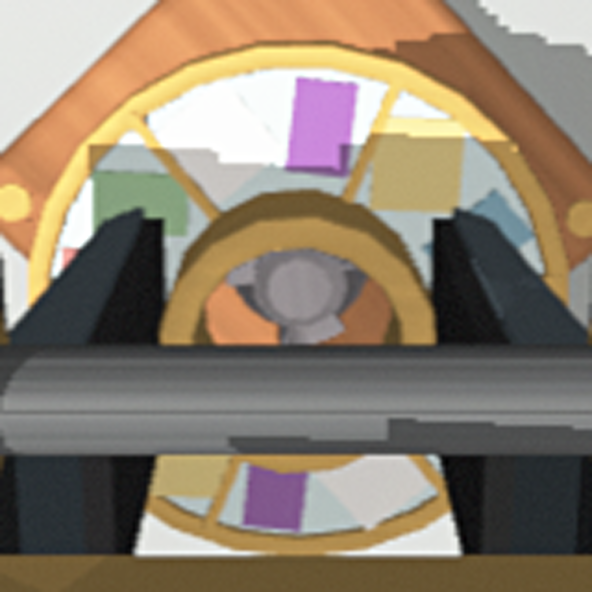

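Run:
```python
from h import *
p=ctrl.camera_params('wrist');T=np.load('T4.npy');z=.1164
f=lambda u,v,zz:onplane(p,(175+u/3.7-.4,150+v/3.7-.4),zz,T).round(4)
print('bore far edge top',f(300,247,z+.0115),'hub outer far top',f(300,217,z+.0115), 'hub outer top edge silhouette',f(300,190,z+.0115))
print('rim top',f(298,42,z-.0025), 'rim bottom',f(298,554,z-.0025))
print('near hub bottom',f(298,471,z+.0115),f(298,458,z+.0115))
```

```text
bore far edge top [0.5235 0.0195 0.1279] hub outer far top [0.5281 0.0195 0.1279] hub outer top edge silhouette [0.5321 0.0195 0.1279]
rim top [0.5516 0.0197 0.1139] rim bottom [0.4645 0.0197 0.1139]
near hub bottom [0.4876 0.0198 0.1279] [0.4898 0.0198 0.1279]
```

Run:
```python
from h import *
x=[.5083,.0190]
print(ctrl.move_l([*x,.063],vel=.08,contact_N=8),ctrl.current_tool_pos(),ctrl.current_contact_force())
print(ctrl.move_l([*x,.058],vel=.03,contact_N=5),ctrl.current_tool_pos(),ctrl.current_contact_force(),ctrl.current_t())
```

```text
False [0.50851517 0.01897959 0.06327582] [ 0.42522056 -0.0456764  -1.10871405]
True [0.50901696 0.01896735 0.05981348] [ 1.07460231 -0.83596998 -1.16216347] 9.8
```

Run:
```python
from h import *
ctrl.command_gripper(.75)
ctrl.move_l([.5083,.0190,.19],vel=.2)
ctrl.goto([.607,.093,.16],R(-106))
ctrl.sleep(.15)
T=wpose();np.save('T5.npy',T);im=ctrl.read_camera('wrist');cv2.imwrite('pics/w5.png',im)
cv2.imwrite('pics/w5c.png',np.hstack([cv2.resize(im[80:180,205:305],(400,400),interpolation=2),cv2.resize(im[60:260,205:405],(400,400),interpolation=2)]))
print(ctrl.current_tool_pos(),ctrl.current_t())
p=ctrl.camera_params('wrist');hsv=cv2.cvtColor(im,cv2.COLOR_BGR2HSV)
m=cv2.inRange(hsv,(12,90,225),(30,255,255));m[:70]=0;m[190:]=0;m[:,:195]=0;m[:,310:]=0
c=max(cv2.findContours(m,0,1)[0],key=cv2.contourArea);a=cv2.approxPolyDP(cv2.convexHull(c),4,True)[:,0]
W=np.array([onplane(p,q,.06,T)[:2] for q in a.astype(float)]);d=W-W.mean(0)
print(a.tolist(),W.round(4).tolist(),W.mean(0),np.linalg.norm(d,axis=1).round(4),(np.degrees(np.arctan2(d[:,1],d[:,0]))%60).round(1))
```

```text
[0.60637204 0.09232838 0.16007563] 11.975
[[255, 94], [280, 110], [279, 139], [252, 153], [229, 139], [227, 121], [235, 103]] [[0.6879, 0.0693], [0.6698, 0.0526], [0.6468, 0.0596], [0.6417, 0.0853], [0.6587, 0.101], [0.6735, 0.0981], [0.6857, 0.0873]] [0.66631188 0.07902955] [0.0237 0.0267 0.0275 0.0254 0.0232 0.0204 0.0211] [35.7 37.6 44.9 45.7 49.1  9.3 23.2]
```

View pics/w5c.png

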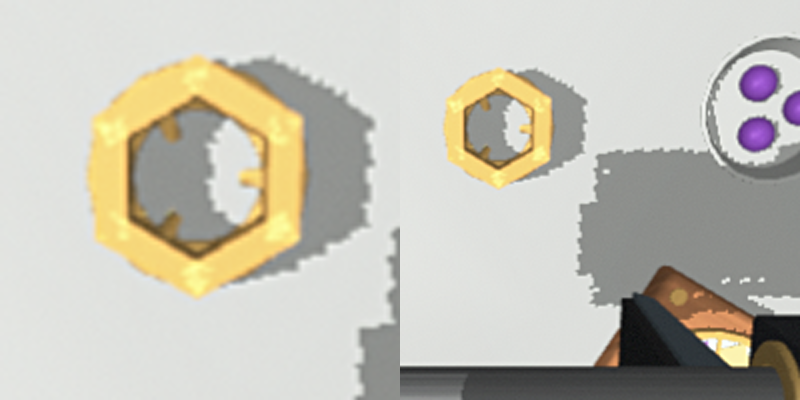

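Run:
```python
from h import *
p=ctrl.camera_params('wrist');T=np.load('T5.npy')
c=np.mean([onplane(p,(205+u/4-.4,80+v/4-.4),.06,T) for u,v in [(197,57),(197,297),(303,117),(303,240),(95,122),(95,242)]],0);print(c)
c=c[:2]
# wheel check crop while passing
ctrl.goto([*c,.12],R(-106))
ctrl.command_gripper(.68)
ctrl.move_l([*c,.0385],vel=.12,contact_N=15)
print(ctrl.current_tool_pos(),ctrl.current_contact_force())
ctrl.command_gripper(.3)
print('w',ctrl.current_grip_width()*91,ctrl.current_tool_pos(),ctrl.current_contact_force(),ctrl.current_wrist_torque())
ctrl.move_l([*c,.17],vel=.2)
ctrl.sleep(.1)
print('w',ctrl.current_grip_width()*91,ctrl.current_contact_force(),ctrl.current_tool_pos())
np.save('T6.npy',wpose());cv2.imwrite('pics/w6.png',ctrl.read_camera('wrist'));cv2.imwrite('pics/top6.png',ctrl.read_camera('top'))
print(ctrl.current_t())
```

```text
[0.66419921 0.07682907 0.06      ]
[0.66469215 0.07683894 0.03916399] [0.27629507 0.08294458 0.34820056]
w 43.78318760703375 [0.66452358 0.07680553 0.03910674] [-0.50802942 -0.02098968  6.99134929] [-0.0961277   0.34644768 -0.02434414]
w 43.78690488008995 [ 0.1366721   0.26439475 -2.19707603] [0.66327541 0.07681595 0.16827062]
14.9583
```

View pics/w6.png

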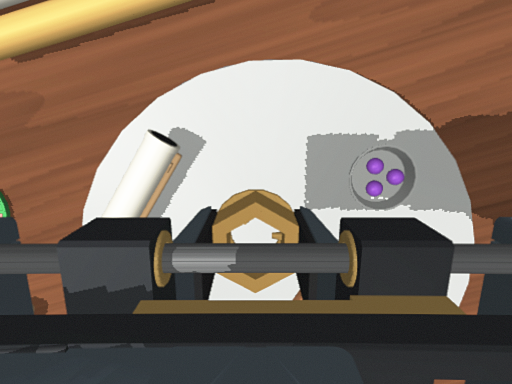

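View pics/top6.png

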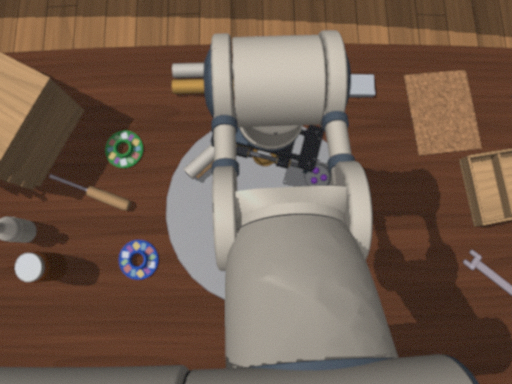

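Run:
```python
from h import *
x=[.5077,.0190]
ctrl.goto([*x,.14],R(-106))
ctrl.move_l([*x,.116],vel=.1)
ctrl.sleep(.15)
T=wpose();np.save('T7.npy',T);im=ctrl.read_camera('wrist');cv2.imwrite('pics/w7.png',im)
cv2.imwrite('pics/w7c.png',cv2.resize(im[150:310,175:335],None,fx=3.7,fy=3.7,interpolation=2))
print(ctrl.current_tool_pos(),ctrl.current_t(),ctrl.current_q())
p=ctrl.camera_params('wrist')
print('tip',proj(p,[.5077,.0190,.1015],T),'tcp axis at hex top',proj(p,np.r_[ctrl.current_tool_pos()[:2],.116+.021],T))
```

```text
[0.50818413 0.01903483 0.11648758] 16.2667 [-4.58425858e+00  2.63087923e+01  9.99540465e+01 -1.89840758e-03
  5.36851099e+01  1.01408031e+02]
tip [256.00377447 226.07542268] tcp axis at hex top [255.89805103 248.37285893]
```

View pics/w7c.png

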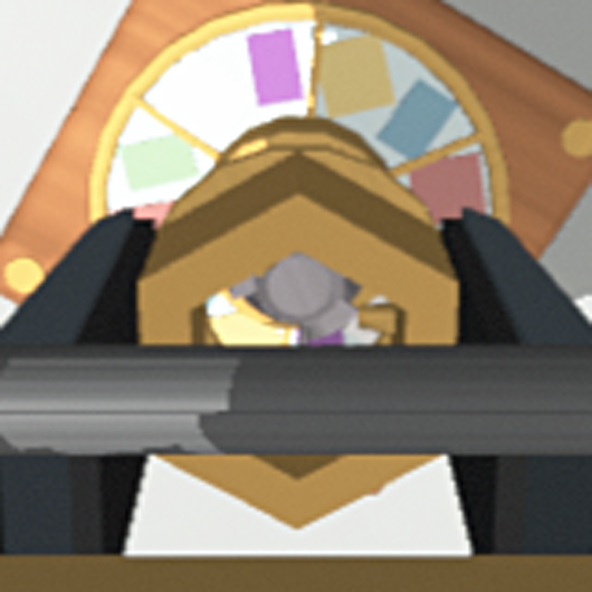

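Run:
```python
from h import *
p=ctrl.camera_params('wrist');T=np.load('T7.npy')
f=lambda u,v,zz:onplane(p,(175+u/3.7-.4,150+v/3.7-.4),zz,T)
a=f(298,195,.1374);b=f(298,528,.1374);print(a,b,(a+b)/2,np.linalg.norm(a-b))
print('tip',f(298,287,.1015), 'wheel rim far', f(298,5,.058))
```

```text
[0.53234083 0.01250689 0.1374    ] [0.48403724 0.02638259 0.1374    ] [0.50818904 0.01944474 0.1374    ] 0.05025705675187969
tip [0.50714846 0.01972716 0.1015    ] wheel rim far [0.54902844 0.00767682 0.058     ]
```

Run:
```python
from h import *
x=[.5070,.0192]
print(ctrl.move_l([*x,.100],vel=.06,contact_N=8),ctrl.current_tool_pos(),ctrl.current_contact_force())
print(ctrl.move_l([*x,.086],vel=.03,contact_N=5),ctrl.current_tool_pos(),ctrl.current_contact_force(),ctrl.current_wrist_torque(),ctrl.current_t())
```

```text
False [0.506639   0.01921714 0.09951761] [-0.32791704 -0.88802061 -2.10313745]
True [0.50706914 0.01918996 0.08687775] [-0.40533657 -0.32160404  7.8899682 ] [-0.07894149  0.23817454  0.03354403] 17.1333
```

Run:
```python
from h import *
x=[.5072,.0192]
ctrl.command_gripper(.8)
print(ctrl.current_contact_force())
ctrl.goto([*x,.087],R(-46))
ctrl.sleep(.1)
print(ctrl.current_tool_pos(),ctrl.current_q()[5],ctrl.current_t())
T=wpose();np.save('T8.npy',T);im=ctrl.read_camera('wrist');cv2.imwrite('pics/w8.png',im)
im2=ctrl.read_camera('scene')
cv2.imwrite('pics/w8c.png',np.hstack([cv2.resize(im[150:310,175:335],(400,400),interpolation=2),cv2.resize(im2[150:230,150:230],(400,400),interpolation=2)]))
```

```text
[-0.08273633 -0.2161857  -0.40706843]
[0.50719079 0.01919609 0.08699577] 41.50202645196122 18.875
```

View pics/w8c.png

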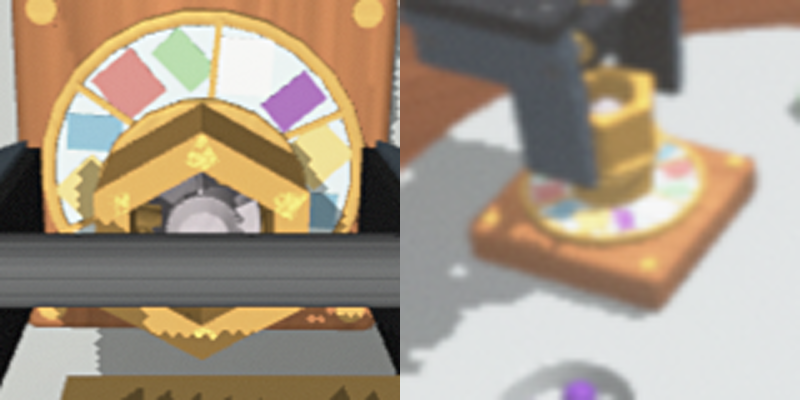

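```bash
cat > turn.py <<'E'
from h import *
import sys
x=[.5072,.0192]
def turn(a0,sgn,amax,step,z,ftgt,tstop,zlo,log=True):
    a=0;
    while a<amax:
        a+=step
        ctrl.goto([*x,z],R(a0+sgn*a))
        f=ctrl.current_contact_force();m=ctrl.current_wrist_torque();p=ctrl.current_tool_pos()
        if log: print(a,'z',round(z,4),p.round(4),'F',f.round(1),'M',m.round(2),'t',ctrl.current_t(),flush=True)
        if abs(m[2])>tstop or np.linalg.norm(f)>40: print('STOP');break
        e=f[2]-ftgt
        z=max(zlo,z+np.clip(e*.00012,-.001,.0008))
    return a,z
E
python3 - <<'E'
from turn import *
ctrl.command_gripper(.3)
print('w',ctrl.current_grip_width()*91,ctrl.current_contact_force().round(1),ctrl.current_wrist_torque().round(2),ctrl.current_t())
print(turn(-46,-1,30,6,.0868,2,1.5,.08))
E
```

```text
w 43.98267189684901 [0.8 0.6 0.1] [-0.12  0.11  0.03] 19.5333
6 z 0.0868 [0.5073 0.0192 0.0869] F [ 0.  -0.6  2.4] M [-0.05  0.17 -0.08] t 19.7833
12 z 0.0868 [0.5073 0.0192 0.0869] F [ 0.4 -0.1  2. ] M [-0.12  0.13  0.01] t 20.0333
18 z 0.0868 [0.5073 0.0192 0.0869] F [-0.6  0.9  3.1] M [-0.11  0.13 -0.01] t 20.2833
24 z 0.087 [0.5072 0.0192 0.0869] F [ 0.4 -0.1  1.5] M [-0.11  0.11 -0.04] t 20.5333
30 z 0.0869 [0.5071 0.0192 0.0868] F [ 0.3 -0.1 -0.9] M [-0.12  0.14 -0.08] t 20.7833
(30, np.float64(0.08656326319287082))
```

Run:
```python
from turn import *
print(turn(-76,-1,36,6,.0865,0,1.5,.0795))
```

```text
6 z 0.0865 [0.5073 0.0192 0.0865] F [ 0.3 -0.   0.4] M [-0.03 -0.04  0.04] t 21.0333
12 z 0.0866 [0.507  0.0192 0.0864] F [ 0.4  0.3 -1.5] M [-0.07  0.09  0.  ] t 21.2833
18 z 0.0864 [0.5071 0.0192 0.0863] F [ 0.2 -0.7 -2.4] M [-0.07  0.18  0.03] t 21.5333
24 z 0.0861 [0.5072 0.0192 0.086 ] F [-0.6 -1.2 -3.1] M [-0.05  0.16  0.03] t 21.7833
30 z 0.0857 [0.5072 0.0192 0.0857] F [-0.  -0.5 -2. ] M [-0.    0.11 -0.01] t 22.0333
36 z 0.0855 [0.5072 0.0192 0.0855] F [-0.2  0.5 -4. ] M [-0.02  0.14 -0.04] t 22.2833
(36, np.float64(0.08499363968578061))
```

Run:
```python
from turn import *
print(turn(-112,-1,42,6,.0845,3,1.0,.0785))
```

```text
6 z 0.0845 [0.5071 0.0192 0.0845] F [-0.2 -0.3 -1.6] M [-0.05  0.2  -0.02] t 22.5333
12 z 0.084 [0.5072 0.0192 0.084 ] F [-0.  -0.3 -2.4] M [-0.01  0.24  0.  ] t 22.7833
18 z 0.0833 [0.5075 0.0192 0.0836] F [0.6 0.5 3.7] M [-0.01  0.08  0.35] t 23.0333
24 z 0.0834 [0.5074 0.0193 0.0836] F [1.2 2.3 5.4] M [0.39 0.15 0.83] t 23.2833
30 z 0.0837 [0.5074 0.0193 0.0838] F [0.7 3.5 3.8] M [0.72 0.06 1.07] t 23.5333
STOP
(30, np.float64(0.0836806337036244))
```

Run:
```python
from turn import *
ctrl.command_gripper(.8)
ctrl.sleep(.1)
print(ctrl.current_tool_pos(),ctrl.current_contact_force().round(1),ctrl.current_q()[5],ctrl.current_t())
T=wpose();np.save('T9.npy',T);im=ctrl.read_camera('wrist');cv2.imwrite('pics/w9.png',im)
im2=ctrl.read_camera('scene')
cv2.imwrite('pics/w9c.png',np.hstack([cv2.resize(im[150:310,175:335],(400,400),interpolation=2),cv2.resize(im2[150:230,150:230],(400,400),interpolation=2)]))
```

```text
[0.50719373 0.01918892 0.08368536] [-0.4  0.3  0. ] 137.4149556029764 24.2333
```

View pics/w9c.png

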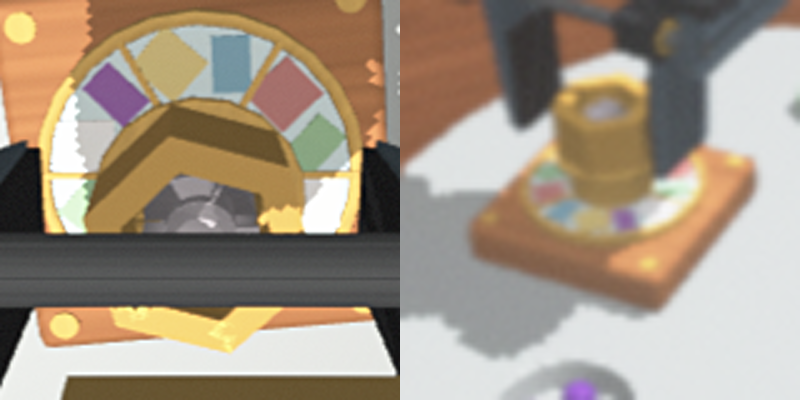

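Run:
```python
from turn import *
ctrl.goto([*x,.083],R(-126))
ctrl.command_gripper(.3)
print('w',ctrl.current_grip_width()*91,ctrl.current_contact_force().round(1),ctrl.current_wrist_torque().round(2),ctrl.current_t())
print(turn(-126,-1,24,3,.083,-2,2.0,.079))
```

```text
w 43.96434678499131 [-0.1  0.8  1.5] [ 0.24  0.13 -0.03] 25.2667
3 z 0.083 [0.5073 0.0193 0.083 ] F [1.7 1.9 1.8] M [0.45 0.1  0.3 ] t 25.5167
6 z 0.0835 [0.5072 0.0193 0.0833] F [ 2.2  3.4 -7.9] M [ 0.61 -0.36  0.61] t 25.7667
9 z 0.0827 [0.5074 0.0192 0.083 ] F [1.6 1.8 4. ] M [0.45 0.04 0.92] t 26.0167
12 z 0.0835 [0.5071 0.0194 0.0833] F [ 2.   4.8 -3.3] M [ 0.96 -0.18  1.07] t 26.2667
15 z 0.0833 [0.5073 0.0193 0.0833] F [ 1.3  5.  -1. ] M [ 0.86 -0.12  1.19] t 26.5167
18 z 0.0834 [0.5073 0.0193 0.0834] F [ 2.7  4.5 -0.2] M [ 0.89 -0.17  1.23] t 26.7667
21 z 0.0836 [0.5073 0.0193 0.0836] F [ 1.6  5.6 -1.3] M [ 0.92 -0.19  1.22] t 27.0167
24 z 0.0837 [0.5074 0.0192 0.0838] F [ 3.   4.1 -2.1] M [ 0.68 -0.34  1.24] t 27.2667
(24, np.float64(0.0837193396786909))
```

Run:
```python
from turn import *
ctrl.command_gripper(.8)
ctrl.move_l([*x,.14],vel=.15)
c=np.cos;import math
ctrl.command_gripper(0)
o=[x[0]+.019,x[1]]
ctrl.goto([*o,.125],R(-90))
print(ctrl.move_l([*o,.112],vel=.05,contact_N=6),ctrl.current_tool_pos())
print(ctrl.move_l([*o,.100],vel=.015,contact_N=4),ctrl.current_tool_pos(),ctrl.current_contact_force())
ctrl.move_l([*o,.14],vel=.15)
print(ctrl.current_t())
ctrl.goto([.449,.020,.2015],R(-90));ctrl.sleep(.1)
np.save('T10.npy',wpose());im=ctrl.read_camera('wrist');cv2.imwrite('pics/w10.png',im)
im2=ctrl.read_camera('scene')
cv2.imwrite('pics/w10c.png',np.hstack([cv2.resize(im[50:210,175:335],(400,400),interpolation=2),cv2.resize(im2[150:230,150:230],(400,400),interpolation=2)]))
print(ctrl.current_t())
```

```text
False [0.52588952 0.01922959 0.11156176]
True [0.52671012 0.0191498  0.10344742] [1.71076121 0.63865834 4.32581845]
31.9167
32.5917
```

View pics/w10c.png

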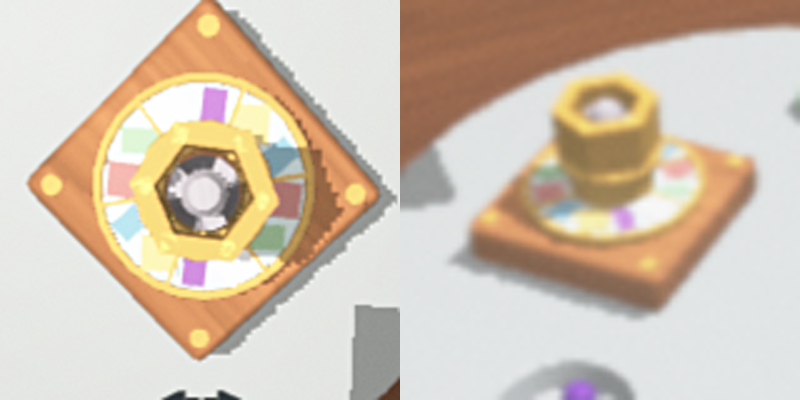

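Run:
```python
from h import *
ctrl.move_l([.449,.020,.25],vel=.2)
ctrl.movej([70.846,28.281,77.091,0,74.628,-5.472]);ctrl.sleep(.2)
im=ctrl.read_camera('top');cv2.imwrite('pics/top11.png',im)
a=cv2.imread('pics/top0.png');print(ctrl.current_t())
cv2.imwrite('pics/top11c.png',np.hstack([cv2.resize(q[115:305,160:360],(400,380),interpolation=2) for q in(a,im)]))
```

```text
35.5833
```

View pics/top11c.png

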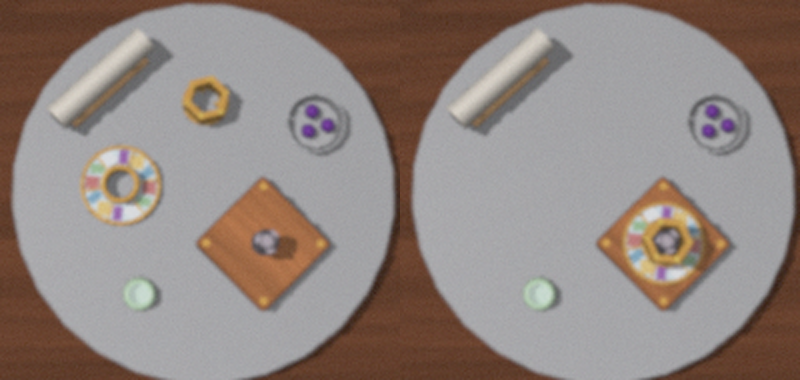

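The before and after views show the wheel and nut on the stud, with the nut at crop (668,241). The tube, the dish with its beads and the eyepiece are at the same pixels as before. I'm handing in now.

```bash
python3 -c "
from bench import ctrl
ctrl.sign_off();print(ctrl.current_t())"
```

```text
the job is handed in; nothing more can be done
the job is handed in; nothing more can be done
```

The wheel and nut are on the stud as asked, and I handed the job in at about 36 s. The arm was clear of everything by then.

- **Wheel:** I gripped the brass-rimmed wheel by its hub, lined it up by looking through its bore, and lowered it over the stud. It met the teak with the TCP at 59.8 mm, against about 60.5 mm expected for lying flat.
- **Nut:** It dropped straight into the thread gaps as I lowered it, so no backing off was needed. I regripped it 60° round and turned it about 80° clockwise, where it stopped. A second grip gave the same stop, and the jaws slipped at about 1.2 N m.
- **Last checks:** Touching the top of the nut gave a height of 103.4 mm, against 103.5 mm expected when fully home. The before and after top pictures show the tube, dish, beads and eyepiece unmoved.
- **Disagreements:** The top camera's positions were 3–4 mm off the wrist camera's for the wheel, nut and stud. I used the wrist camera, and both fits went in without snagging. The automatic outline fit of the nut's hexagon was also poor, so I used its corners picked from the picture.

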